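Close the sample canister snugly

TASK

Screw the orange lid of the clamped white sample canister down (clockwise from above), regrasping as needed, until it is snug: the turning resistance has clearly risen because the liner bears on the rim. Stop there without overtightening, let go and back off, and leave the things around it where they are.

Things in the scene. Friction and masses are not known exactly. Their poses are not given: they have to be found in the camera images.
- canister: White round canister with a blue band, 76 mm wide, clamped immovably by two metal jaws (up to 56 mm high, outer faces 113 mm apart along its x) on a grey base plate 140x120x12 mm fixed to the worktop; a black knob reaches 78 mm to its -x, 34 mm up. Origin: on the axis under the plate, z up. The wide body ends 78 mm up; the shoulder narrows to the neck at 92 mm.
- lid: The screw lid as a whole, already started on the canister's thread; it cannot be pulled off. Origin: on its axis at its underside, z up; 103 to 104 mm above the canister's origin at the start. It closes clockwise seen from above, sinking 1.5 mm per rad until its liner meets the rim, then hardly more, and stays put when released. This reading sinks but does not turn (lid_grip turns).
- lid_grip: The lid's orange ribbed outer sleeve, the part to grip: round, 60 mm diameter, 34 mm tall, gripped across at any yaw; a white mark on top lies toward its +x. Same origin as lid; it turns. It is elastic: it winds up about 0.5 rad per N m before the lid inside follows, so the torque stays felt while it is held, and it springs back by that angle when let go.
- lid_top (a point): Centre of the lid's top. Turning torque, held still or turned slowly: 0.06 to 0.1 N m while the lid runs free, for 1 to 4.5 rad (differs each time, cannot be seen), until its liner meets the rim; then it climbs by 0.3 to 0.6 N m per rad turned at the sleeve. Snug is 0.35 to 0.65 N m (aim for 0.5); tighter spoils the liner. Turning fast adds 0.15 N m per rad/s; pressing down also loads the liner.
- tape_clear: Bystander: loose roll of clear brown tape lying flat, 96 mm diameter, 48 mm tall. Origin: centre of its underside.
- dropper: Bystander: loose small brown dropper bottle, 33 mm diameter, 102 mm tall, standing. Origin: centre of its underside.
- weight_500: Bystander: loose silvery knobbed weight, 43 mm diameter, 60 mm tall, standing. Origin: centre of its underside.
- note_pad: Bystander: loose yellow note pad, 76x76x12 mm. Origin: centre of its underside.

How it is judged (in metres and radians):
At the end, for the whole second after the job is handed in: Left alone, the lid bears on the canister's rim with 9 to 36 N (what a closing torque of about 0.35 to 0.65 N m gives), and is at rest (contact force between lid and canister between 9 and 36 N and angular speed of lid_grip below 0.1 rad/s); the robot touches nothing.
It fails at once if the lid is overtightened: it bears on the rim with more than 60 N while being turned (contact force between lid and canister above 60 N).
It fails at once if a loose bystander is shifted by more than 30 mm (distance of any of tape_clear, dropper, weight_500, note_pad from where it was at the start of the episode above 0.03 m).
It also fails if it takes over 58 s, if anything falls off the work surface, if the arm or the gripper's body presses on something with over 40 N, if the wrist force passes 120 N, or if a joint passes its speed limit or range.

ROBOT

A 6-joint arm with a two-finger parallel gripper is mounted at the origin on a cart in front of the work surface, level with it; the furniture and walls round the work are solid. World frame = base frame: x ahead of the robot, y to its left, z up, the work surface at z = 0. Lengths are in mm, angles in rad, forces in N, time in s.
With the tool pointing down it reaches from about 275 to 750 mm from the base axis. Payload 10.2 kg.
Tool frame: the origin (TCP) lies between the finger pads; the fingertips stand 17 mm ahead of it and the grasp point (between the pads) lies 2 mm behind it (tips_ahead is the distance from the TCP to the fingertips, in mm); z points along the fingers, y is the line along which they close (so a half turn about z gives the same grasp; the last joint's range is limited). The gripper opens to 85 mm and grips with 20 to 120 N. Pads are 22 mm wide; open, the fingers measure 114 mm over their backs; the gripper's body (76 mm by 85 mm) begins 54 mm behind the grasp point. The pads swing forward as they close: fully open they stand 13 mm farther back than shut.
Start: joints at [1.01, 0.313, 1.498, -0, 1.331, -0.223], TCP at [174.004, 495.332, 248.294] pointing down, gripper open.
Joint ranges: [-2.94, 2.94], [-0.97, 2.17], [0.19, 2.56], [-1.23, 4.37], [0.02, 3.11], [-2.88, 2.88]. Speed limits (rad/s): [2.39, 2.39, 3.01, 3.14, 3.14, 3.14].

INTERFACE

Orientations are given as a unit quaternion [w, x, y, z].
In Python, from rig import sense, capture, finish_job, boxes_of, tips_ahead gives the robot as it stands.
- The arm moves only by the tool drive_tool, never from a script. Its argument "commands" is text: rows parted by semicolons, each of 7 numbers parted by spaces: the shift along the world's x, y, z in units of 0.1 m (1.0 is 0.1 m), then the turn, a rotation vector about the world's x, y, z in units of pi/4 rad (1.0 is pi/4 rad), then the opening in per cent of the stroke, from 0 (shut) to 100 (fully open). A call has 1 to 20 rows; each row shifts and turns the commanded pose from where the row before left it; what a row does not reach is not made up. A row lasts 1/12 s, in which the tool goes at most 41.7 mm and 7.16 degrees, less where a joint would pass 70% of its speed; a pose out of reach is approached as far as the arm can. A call with a number of a shift or a turn outside -1 to 1 is refused whole. A call with a gripper value outside its range is refused whole. The fingers move at their own pace and stop on an object; "force" is the grip in N (left out, the last holds). Time passes only in rows, so rows that do not move let the fingers close. It gives the time, the measured TCP pose, the force, the opening and the grip force at its end, in the units of the state.
- sense(): the state, without advancing time (a new reading comes with each control period).
- capture(name): name is "scene" or "top" or "wrist"; returns a dict with "pixels" (480x640x3 uint8, blue, green, red), "fov_y" (degrees; the focal length in pixels is half the picture's height over the tangent of half this angle, whatever the lens; pixels are square), "cx", "cy" (the principal point, pixels), "position" and "attitude" of the camera in the world; the wrist camera has in their place "tool_from_camera" (4x4, takes a point from camera to tool coordinates, whose origin is the TCP and whose axes are the flange's). Camera axes: x right, y down, z forward; pixel columns grow to the right and rows downward; lengths in mm; the calibration is good to about 2 mm. A picture is of the moment at which its call begins: read the wrist's pose just before it. There is no depth.
- finish_job(): hands the job in; it is judged then, once.
Trained networks look in a picture, given as the dict that the camera call returned (one of the last four; its "shot" number tells which), for a name from the list of things; names that differ only in an ending like _2 or _b are one class to them, and where a whole thing is asked for, a point or a joint stands for the part that bears it (a point fixed in the world has none). Each returns a list of dicts, best first, with "confidence" (0 to 1); they miss things now and then, are a little off and sometimes report something else, mostly with a low value. They report only what shows in the picture. A call takes as long as a camera call.
- boxes_of(picture, name): "position" ([column, row] in pixels, amid what is visible of it).
The state is a dict: "time_s": time; "joints": joint angles; "dq": joint speeds; "tau": joint torques, N m; "eef_pos": TCP position; "ee_rot": TCP orientation; "force": force on the tool from outside, world axes, zero at the start; "wrist_torque": the same for the moment, N m; "grip_width": opening from 0.0 (shut) to 1.0 (fully open); "grip_force": force on a finger pad.
Only numpy, scipy, OpenCV 4.12 (cv2) and the standard library are available. Lean on these libraries where they do the work, as an engineer would, in place of code of your own. Each camera call takes 0.05 s, during which the arm holds its last target. There are 200 camera calls.

## Working session

There is one attempt and no reset: what is moved stays moved. The work goes in short steps, Python scripts to look and compute and a tool call to move; the robot and the scene stay as the last step left them, time stands still between calls to the robot, and variables do not carry over. Pictures are saved under pics/ and viewed, at most 10 in all, crops included, and the job is handed in when it is done.

Besides the shell and the picture viewer there is one more tool, called after "Emit:" by a JSON object that holds its "op" and its "data". drive_tool: Moves the arm, as the interface text tells. Shifts and turns lie within -1 to 1; 1 stands for 0.1 m of shift or pi/4 rad of turn. Its arguments: {"type":"object","properties":{"commands":{"type":"string"},"force":{"type":"number"}},"required":["commands"]}

```bash
mkdir -p pics
cat > h.py <<'E'
import numpy as np, cv2
from rig import *
from scipy.spatial.transform import Rotation as R
def rot(a):
    a=np.array(a,float)
    return R.from_quat(a,scalar_first=True).as_matrix() if a.size==4 else a.reshape(3,3)
def onplane(p,uv,z):
    f=240/np.tan(np.radians(p["fov_y"])/2)
    d=rot(p["attitude"])@np.array([(uv[0]-p["cx"])/f,(uv[1]-p["cy"])/f,1])
    c=np.array(p["position"]); return c+d*(z-c[2])/d[2]
E
python3 - <<'E'
from h import *
s=sense();print({k:np.round(v,3).tolist() for k,v in s.items()},tips_ahead)
zs=dict(lid_grip=120,canister=60,tape_clear=24,dropper=50,weight_500=30,note_pad=6)
for n in("top","scene"):
    p=capture(n);cv2.imwrite(f"pics/{n}.png",p["pixels"]);print(n,p["fov_y"],p["position"],p["attitude"])
    for k,z in zs.items():
        for b in boxes_of(p,k)[:2]:print(k,b,onplane(p,b["position"],z).round(0))
E
```

```text
{'time_s': 0.0, 'joints': [1.01, 0.313, 1.498, 0.0, 1.331, -0.223], 'dq': [-0.0, 0.001, -0.001, -0.0, -0.002, -0.0], 'tau': [-0.001, -41.226, -25.974, -0.0, 0.004, 0.0], 'eef_pos': [173.887, 495.107, 247.699], 'ee_rot': [-0.0, 0.168, 0.986, -0.001], 'force': [0.347, 0.894, 0.516], 'wrist_torque': [0.052, 0.044, 0.016], 'grip_force': 0.0, 'grip_width': 1.001} 17.0
top 49.85568358106464 [ 401.64777284  190.41458951 1196.95448178] [-0.04473433  0.71000852 -0.70159487  0.04063725]
lid_grip {'position': [320.4, 266.1], 'confidence': 0.69} [472. 193. 120.]
canister {'position': [318.8, 279.6], 'confidence': 0.7} [446. 196.  60.]
tape_clear {'position': [234.2, 262.6], 'confidence': 0.59} [483. 390.  24.]
dropper {'position': [472.4, 242.3], 'confidence': 0.79} [ 533. -145.   50.]
weight_500 {'position': [241.0, 209.0], 'confidence': 0.61} [606. 377.  30.]
note_pad {'position': [180.2, 275.0], 'confidence': 0.63} [455. 517.   6.]
scene 51.37899594188406 [-202.08802494 -357.5432048   996.38032066] [-0.35299807  0.8223972  -0.41140993  0.17261829]
lid_grip {'position': [307.2, 250.7], 'confidence': 0.56} [480. 201. 120.]
canister {'position': [306.7, 280.7], 'confidence': 0.76} [441. 175.  60.]
canister {'position': [307.7, 252.9], 'confidence': 0.24} [520. 233.  60.]
tape_clear {'position': [263.8, 245.2], 'confidence': 0.78} [499. 373.  24.]
dropper {'position': [441.2, 325.0], 'confidence': 0.68} [ 527. -156.   50.]
weight_500 {'position': [287.5, 221.5], 'confidence': 0.71} [610. 379.  30.]
note_pad {'position': [217.0, 236.1], 'confidence': 0.65} [459. 521.   6.]
```

View pics/top.png

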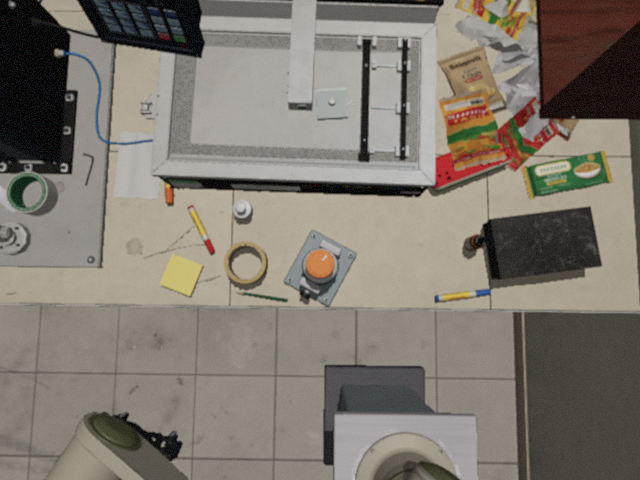

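View pics/scene.png

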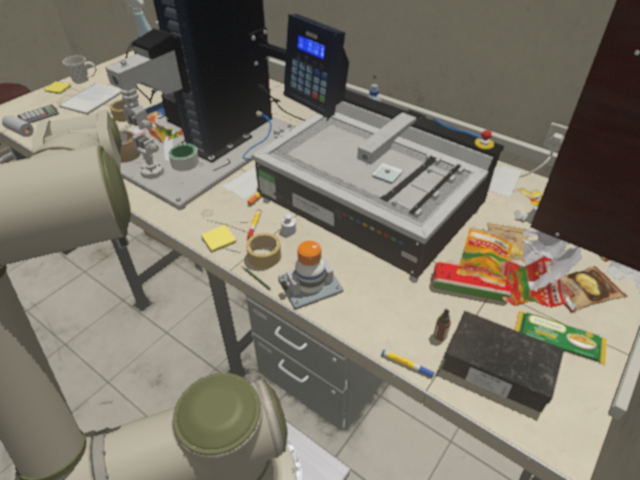

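Run:
```python
from h import *
s=capture("top");h=cv2.cvtColor(s["pixels"],cv2.COLOR_BGR2HSV)
m=cv2.inRange(h,(4,130,90),(20,255,255))
n,l,st,c=cv2.connectedComponentsWithStats(m)
for i in range(1,n):
    if st[i,4]>60: print(st[i],c[i],onplane(s,c[i],137))
```

```text
[476   0  10  18  81] [481.38271605   8.07407407] [1037.80303874 -151.40231974  137.        ]
[508   2  10  21  63] [511.57142857  12.50793651] [1028.11936275 -216.79738628  137.        ]
[504  12  23  26 167] [515.08383234  24.65868263] [1000.11112794 -223.49309441  137.        ]
[440  92  55  43 918] [467.5620915  113.74836601] [ 798.23017292 -115.9206678   137.        ]
[506 121  26  47 220] [517.66363636 150.4       ] [ 719.19608786 -219.500966    137.        ]
[448 134  56  27 638] [473.0846395  146.16144201] [ 727.38809194 -125.95937222  137.        ]
[453 151  54  18 281] [478.48042705 158.36654804] [ 701.07466083 -136.66302923  137.        ]
[577 164  21   8  71] [586.18309859 167.87323944] [ 683.05053993 -361.56433233  137.        ]
[165 182   8  22 125] [168.448 194.096] [617.32929738 512.7898831  137.        ]
[307 250  27  28 575] [319.51826087 264.24173913] [474.2042015  194.99544314 137.        ]
```

The lid shows at (319,264) in the top view and (309,248) in the scene view, at about (475,195) mm. The plate is yawed, and nothing tall stands near the lid (tape roll at (246,263) about 190 mm away). I'll move above it while winding the wrist back, so one grasp covers most of the turn.

Emit:
{"op": "drive_tool", "data": {"commands": "0.2 -0.2 0 0 0 0.15 100;0.2 -0.2 0 0 0 0.15 100;0.2 -0.2 0 0 0 0.15 100;0.2 -0.2 0 0 0 0.15 100;0.2 -0.2 0 0 0 0.15 100;0.2 -0.2 0 0 0 0.15 100;0.2 -0.2 0 0 0 0.15 100;0.2 -0.2 0 0 0 0.15 100;0.2 -0.2 0 0 0 0.15 100;0.2 -0.2 0 0 0 0.15 100;0.2 -0.2 0 0 0 0.15 100;0.2 -0.2 0 0 0 0.15 100;0.2 -0.2 0 0 0 0.15 100;0.2 -0.2 0 0 0 0.15 100;0.2 -0.2 0 0 0 0.15 100;0 0 0 0 0 0 100;0 0 0 0 0 0 100", "force": 60}}

```text
time_s: 2.17
eef_pos: [474.5, 194.5, 248.0]
ee_rot: [-0.0, -0.654, 0.756, 0.0]
force: [1.1, 0.4, 0.4]
grip_width: 1.002
grip_force: 0.0
```

```bash
cat >> h.py <<'E'
def st():
    s=sense();print(s["time_s"],"q6",round(s["joints"][5],3),"pos",np.round(s["eef_pos"],1),"F",np.round(s["force"],2),"M",np.round(s["wrist_torque"],3),"w",round(s["grip_width"],3),"g",round(s["grip_force"],1));return s
E
python3 - <<'E'
from h import *
s=st();print(s["joints"])
p=capture("wrist");cv2.imwrite("pics/w1.png",p["pixels"])
T=np.array(p["tool_from_camera"]);f=240/np.tan(np.radians(p["fov_y"])/2)
def w(uv,z):
    Rt=rot(s["ee_rot"]);c=Rt@T[:3,3]+s["eef_pos"];d=Rt@T[:3,:3]@np.array([(uv[0]-p["cx"])/f,(uv[1]-p["cy"])/f,1]);return c+d*(z-c[2])/d[2]
for k in("lid_grip","lid_top"):
    for b in boxes_of(p,k)[:2]:print(k,b,w(b["position"],137))
h=cv2.cvtColor(p["pixels"],cv2.COLOR_BGR2HSV);m=cv2.inRange(h,(4,130,90),(20,255,255))
n,l,sx,c=cv2.connectedComponentsWithStats(m);i=1+np.argmax(sx[1:,4]);print(sx[i],c[i],w(c[i],137))
E
```

```text
2.1667 q6 -2.837 pos [474.5 194.5 248. ] F [1.07 0.39 0.38] M [ 0.016 -0.02  -0.017] w 1.002 g 0.0
[ 1.60210963e-01  2.86553296e-01  1.53383027e+00  1.31621766e-04
  1.32171050e+00 -2.83711030e+00]
lid_grip {'position': [312.6, 239.7], 'confidence': 0.8} [474.80237491 191.68553703 137.        ]
lid_top {'position': [316.2, 238.9], 'confidence': 0.63} [472.4752893  191.48857342 137.        ]
[ 266  196   84   91 3211] [303.95639988 238.71691062] [480.108102   190.25542674 137.        ]
```

View pics/w1.png

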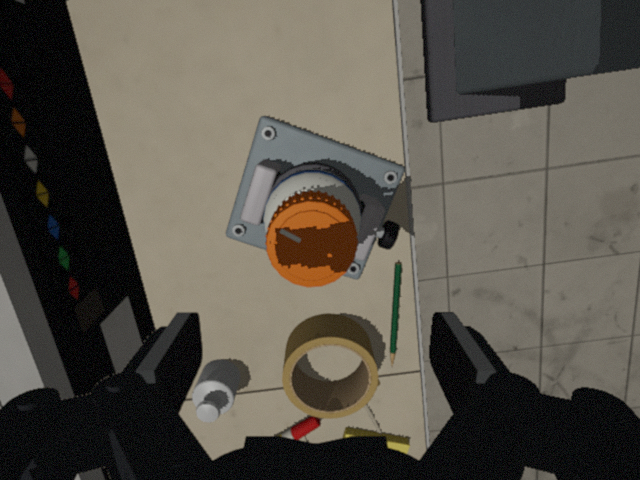

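The wrist view shows the lid's top disc centred at about (312,241), midway between the fingers. That puts it at about (475,193), which agrees with the top camera. I'll descend and grip.

Emit:
{"op": "drive_tool", "data": {"commands": "0 -0.01 -0.27 0 0 0 100;0 0 -0.27 0 0 0 100;0 0 -0.27 0 0 0 100;0 0 -0.27 0 0 0 100;0 0 -0.27 0 0 0 100;0 0 0 0 0 0 100;0 0 0 0 0 0 0;0 0 0 0 0 0 0;0 0 0 0 0 0 0;0 0 0 0 0 0 0;0 0 0 0 0 0 0;0 0 0 0 0 0 0;0 0 0 0 0 0 0;0 0 0 0 0 0 0", "force": 50}}

```text
time_s: 3.48
eef_pos: [476.9, 194.7, 116.6]
ee_rot: [0.004, -0.655, 0.755, -0.003]
force: [7.9, 0.3, 2.1]
grip_width: 0.693
grip_force: 53.1
```

```bash
python3 -c "
from h import *
st()"
```

```text
3.4833 q6 -2.84 pos [476.9 194.7 116.6] F [7.89 0.33 2.08] M [-0.044 -1.065 -0.002] w 0.693 g 53.1
```

Emit:
{"op": "drive_tool", "data": {"commands": "0.03 0.01 0 0 0 0 0;0 0 0 0 0 -0.06 0;0 0 0 0 0 -0.08 0;0 0 0 0 0 -0.08 0;0 0 0 0 0 -0.08 0;0 0 0 0 0 -0.08 0;0 0 0 0 0 -0.08 0;0 0 0 0 0 -0.08 0;0 0 0 0 0 -0.08 0;0 0 0 0 0 -0.08 0;0 0 0 0 0 0 0;0 0 0 0 0 0 0"}}

```text
time_s: 4.48
eef_pos: [477.0, 195.0, 115.5]
ee_rot: [0.0, -0.426, 0.905, -0.001]
force: [-6.3, -6.8, 8.5]
grip_width: 0.69
grip_force: 54.0
```

```bash
python3 -c "
from h import *
st()"
```

```text
4.4833 q6 -2.289 pos [477.  195.  115.5] F [-6.34 -6.76  8.49] M [-0.962  1.032  0.079] w 0.69 g 54.0
```

Emit:
{"op": "drive_tool", "data": {"commands": "-0.01 -0.01 0.02 0 0 -0.06 0;0 0 0 0 0 -0.08 0;0 0 0 0 0 -0.08 0;0 0 0 0 0 -0.08 0;0 0 -0.002 0 0 -0.08 0;0 0 -0.002 0 0 -0.08 0;0 0 -0.002 0 0 -0.08 0;0 0 -0.002 0 0 -0.08 0;0 0 -0.002 0 0 -0.08 0;0 0 0 0 0 0 0;0 0 0 0 0 0 0"}}

```text
time_s: 5.4
eef_pos: [476.6, 194.9, 115.3]
ee_rot: [0.001, -0.165, 0.986, 0.0]
force: [3.7, 5.1, -3.6]
grip_width: 0.687
grip_force: 59.4
```

```bash
python3 -c "
from h import *
st()"
```

```text
5.4 q6 -1.743 pos [476.6 194.9 115.3] F [ 3.65  5.05 -3.61] M [ 0.726 -0.552  0.098] w 0.687 g 59.4
```

Emit:
{"op": "drive_tool", "data": {"commands": "0.005 0.005 -0.003 0 0 -0.06 0;0 0 -0.001 0 0 -0.08 0;0 0 -0.001 0 0 -0.08 0;0 0 -0.001 0 0 -0.08 0;0 0 -0.001 0 0 -0.08 0;0 0 -0.001 0 0 -0.08 0;0 0 -0.001 0 0 -0.08 0;0 0 -0.001 0 0 -0.08 0;0 0 0 0 0 0 0;0 0 0 0 0 0 0"}}

```text
time_s: 6.23
eef_pos: [476.8, 195.2, 114.4]
ee_rot: [0.001, 0.077, 0.997, 0.0]
force: [-1.1, 4.3, 5.4]
grip_width: 0.689
grip_force: 60.1
```

```bash
python3 -c "
from h import *
st()"
```

```text
6.2333 q6 -1.257 pos [476.8 195.2 114.4] F [-1.05  4.28  5.45] M [0.592 0.312 0.142] w 0.689 g 60.1
```

Emit:
{"op": "drive_tool", "data": {"commands": "0 0.004 0.005 0 0 -0.06 0;0 0 0 0 0 -0.06 0;0 0 0 0 0 -0.06 0;0 0 0 0 0 -0.06 0;0 0 0 0 0 -0.06 0;0 0 0 0 0 0 0;0 0 0 0 0 0 0;0 0 0 0 0 0 0"}}

```text
time_s: 6.9
eef_pos: [476.8, 195.3, 114.3]
ee_rot: [0.0, 0.194, 0.981, 0.0]
force: [-0.3, 2.7, 5.0]
grip_width: 0.685
grip_force: 60.0
```

```bash
python3 -c "
from h import *
st()"
```

```text
6.9 q6 -1.02 pos [476.8 195.3 114.3] F [-0.26  2.67  4.97] M [0.452 0.037 0.257] w 0.685 g 60.0
```

Emit:
{"op": "drive_tool", "data": {"commands": "0 0.003 0.008 0 0 -0.06 0;0 0 0 0 0 -0.06 0;0 0 0 0 0 -0.06 0;0 0 0 0 0 -0.06 0;0 0 0 0 0 -0.06 0;0 0 0 0 0 -0.06 0;0 0 0 0 0 0 0;0 0 0 0 0 0 0;0 0 0 0 0 0 0"}}

```text
time_s: 7.65
eef_pos: [476.7, 195.5, 114.4]
ee_rot: [0.0, 0.33, 0.944, 0.0]
force: [5.2, 2.6, -6.3]
grip_width: 0.688
grip_force: 59.5
```

```bash
python3 -c "
from h import *
st()"
```

```text
7.65 q6 -0.736 pos [476.7 195.5 114.4] F [ 5.19  2.62 -6.29] M [ 0.545 -0.728  0.237] w 0.688 g 59.5
```

Emit:
{"op": "drive_tool", "data": {"commands": "0.006 0.003 -0.006 0 0 0 0;0 0 0 0 0 0 0;0 0 0 0 0 0 0;0 0 0 0 0 0 0"}}

```text
time_s: 7.98
eef_pos: [476.9, 195.6, 114.2]
ee_rot: [-0.0, 0.331, 0.944, -0.0]
force: [-2.4, -2.0, 5.1]
grip_width: 0.688
grip_force: 60.4
```

Run:
```python
from h import *
s=st();p=capture("top");cv2.imwrite("pics/t2.png",cv2.resize(p["pixels"][215:315,265:375],None,fx=5,fy=5,interpolation=cv2.INTER_CUBIC))
st()
```

```text
7.9833 q6 -0.734 pos [476.9 195.6 114.2] F [-2.41 -2.01  5.1 ] M [-0.246  0.348  0.229] w 0.688 g 60.4
8.0333 q6 -0.734 pos [476.9 195.6 114.2] F [-2.12 -2.39  5.34] M [-0.292  0.467  0.283] w 0.689 g 60.4
```

Emit:
{"op": "drive_tool", "data": {"commands": "-0.003 -0.003 -0.000 0 0 -0.06 0;0 0 0.003 0 0 -0.06 0;0 0 0 0 0 -0.06 0;0 0 0 0 0 -0.06 0;0 0 0 0 0 -0.06 0;0 0 0 0 0 0 0;0 0 0 0 0 0 0;0 0 0 0 0 0 0"}}

```text
time_s: 8.7
eef_pos: [476.9, 195.6, 114.2]
ee_rot: [0.0, 0.439, 0.898, 0.0]
force: [1.7, 0.7, -1.5]
grip_width: 0.687
grip_force: 60.1
```

```bash
cat >> h.py <<'E'
def avg(n=10):
    r=[]
    for i in range(n):
        s=sense();r.append([*s["force"],s["wrist_torque"][2]]);capture("top")
    r=np.array(r);st();print("mean",r.mean(0).round(3),"sd",r.std(0).round(3))
E
python3 -c "
from h import *
avg()"
```

```text
9.2 q6 -0.498 pos [476.9 195.6 114.3] F [ 2.81  2.52 -3.17] M [ 0.404 -0.47   0.4  ] w 0.689 g 60.1
mean [ 2.29   1.803 -1.723  0.409] sd [0.522 0.762 0.924 0.033]
```

Emit:
{"op": "drive_tool", "data": {"commands": "0.002 0.002 -0.002 0 0 -0.06 0;0 0 0 0 0 -0.06 0;0 0 0 0 0 -0.06 0;0 0 0 0 0 -0.06 0;0 0 0 0 0 0 0;0 0 0 0 0 0 0;0 0 0 0 0 0 0"}}

```text
time_s: 9.78
eef_pos: [477.0, 195.7, 114.1]
ee_rot: [0.0, 0.522, 0.853, -0.0]
force: [1.2, 0.9, -0.0]
grip_width: 0.685
grip_force: 60.0
```

```bash
python3 -c "
from h import *
avg()"
```

```text
10.2833 q6 -0.309 pos [477.  195.7 114.1] F [1.16 0.37 0.39] M [ 0.027 -0.151  0.464] w 0.692 g 60.0
mean [ 1.084  0.764 -0.033  0.453] sd [0.284 0.522 0.751 0.044]
```

Emit:
{"op": "drive_tool", "data": {"commands": "0 0 0 0 0 -0.06 0;0 0 0 0 0 -0.06 0;0 0 0 0 0 0 0;0 0 0 0 0 0 0;0 0 0 0 0 0 0"}}

```text
time_s: 10.7
eef_pos: [477.1, 195.7, 114.1]
ee_rot: [0.0, 0.562, 0.827, 0.0]
force: [1.3, -0.1, 0.2]
grip_width: 0.691
grip_force: 59.9
```

```bash
python3 -c "
from h import *
avg()"
```

```text
11.2 q6 -0.215 pos [477.  195.7 114.1] F [ 1.7  -0.18  0.35] M [-0.029 -0.324  0.473] w 0.691 g 59.9
mean [ 1.371 -0.1    0.036  0.535] sd [0.292 0.579 0.442 0.017]
```

The torque is about 0.5 N m, so the lid is snug. Now release, then rise once the fingers are open.

Emit:
{"op": "drive_tool", "data": {"commands": "0 0 0 0 0 0 100;0 0 0 0 0 0 100;0 0 0 0 0 0 100;0 0 0 0 0 0 100;0 0 0 0 0 0 100;0 0 0 0 0 0 100;0 0 0.1 0 0 0 100;0 0 0.25 0 0 0 100;0 0 0.25 0 0 0 100;0 0 0.25 0 0 0 100;0 0 0.25 0 0 0 100;0 0 0.25 0 0 0 100;0 0 0 0 0 0 100;0 0 0 0 0 0 100"}}

```text
time_s: 12.37
eef_pos: [477.3, 195.8, 250.6]
ee_rot: [0.001, 0.562, 0.827, 0.001]
force: [-0.4, 0.0, -0.3]
grip_width: 0.999
grip_force: 0.0
```

Run:
```python
from h import *
avg(6)
p=capture("top")
for k,z in dict(lid_grip=120,tape_clear=24,dropper=50,weight_500=30,note_pad=6).items():
    for b in boxes_of(p,k)[:1]:print(k,b,onplane(p,b["position"],z).round(0))
```

```text
12.6667 q6 -0.215 pos [476.7 195.7 248.4] F [-0.82  0.09  0.1 ] M [ 0.045  0.029 -0.004] w 1.002 g 0.0
mean [ 0.086 -0.184 -0.298 -0.024] sd [0.47  0.547 0.361 0.011]
tape_clear {'position': [229.8, 264.3], 'confidence': 0.89} [479. 400.  24.]
dropper {'position': [474.8, 243.1], 'confidence': 0.69} [ 531. -150.   50.]
note_pad {'position': [180.0, 275.4], 'confidence': 0.66} [454. 517.   6.]
```

```bash
python3 -c "
from rig import *
print(finish_job())"
```

```text
the job is handed in; nothing more can be done
None
```

I screwed the lid down in one grasp to about 0.5 N m (last averaged reading 0.53), let go and backed off clear. The job was handed in at about 13 s, with no verdict shown; the final camera check showed tape, dropper and pad unmoved within its error but did not pick up the weight, which the arm never went near.

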